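# Slide the controller tray under the kit's bridge

## Robot

A 7-joint arm with a two-finger parallel gripper is mounted at the origin on the work surface. World frame = base frame: x ahead of the robot, y to its left, z up, the work surface at z = 0. Lengths are in m, angles in rad, forces in N, time in s.
With the tool pointing down it reaches from about 0.35 to 0.9 m from the base axis. Payload 8.1 kg.
Tool frame: the origin (TCP) lies between the finger pads; the fingertips stand 25 mm ahead of it and the grasp point (between the pads) lies 6 mm ahead of it; z points along the fingers, y is the direction in which the jaws open and shut (so a half turn about z gives the same grasp; the last joint's range is limited). The gripper opens to 92 mm and grips with 3 to 60 N. Pads are 19 mm wide; open, the fingers measure 130 mm over their backs; the gripper's body (75 mm by 190 mm) begins 47 mm behind the grasp point.
Start: joints at [1.155, 0.434, 0.025, 1.573, -0.012, 1.134, -0.075], TCP at [0.192, -0.595, 0.252] pointing down, gripper open.
Joint ranges: [-2.62, 2.62], [-0.44, 2.09], [-1.27, 1.32], [0.08, 2.57], [-1.32, 4.46], [0.12, 2], [-2.74, 2.74]. Speed limits (rad/s): [2.22, 2.22, 3.01, 3.01, 3.14, 3.14, 3.14].

## Interface

Orientations are given as a rotation vector (axis times angle).
In Python, from cell import * gives the robot as it stands.
- The arm moves only by the shell command python3 -m jog 'ROWS' [FORCE]. ROWS is JSON, one flat list of numbers, 5 for each row, row after row: the finger opening in mm, from 0 to 91.8, then the shift along the tool's x, y, z in units of 40 mm (1.0 is 40 mm), then the turn about the tool's z in units of 6 degrees (1.0 is 6 degrees). A call has 1 to 20 rows; each row shifts and turns the pose as measured when the row begins, along the tool's axes as they then stand; what a row does not reach is not made up. A row lasts 1/12 s, in which the tool goes at most 41.7 mm and 7.16 degrees, less where a joint would pass 70% of its speed; a pose out of reach is approached as far as the arm can. A call is refused whole if a number of a shift passes 1 or a number of a turn 1, either way. A call with a gripper value outside its range is refused whole. The fingers move at their own pace and stop on an object; FORCE is the grip in N (left out, the last holds). Time passes only in rows, so rows that do not move let the fingers close. It gives the time, the measured TCP pose, the force and the opening at its end, in the units of the state.
- observe(): the state, without advancing time (a new reading comes with each control period).
- get_image(name): name is "scene" or "top" or "wrist"; returns the picture (400x640x3 uint8, red, green, blue); there is no depth.
- camera_params(name): a dict with "intrinsics" (3x3 intrinsics, pixels), "xyz" and "orientation" of the camera in the world. Camera axes: x right, y down, z forward; pixel columns grow to the right and rows downward; lengths in m; the calibration is good to about 2 mm. A picture is of the moment at which its call begins: read the wrist's pose just before it. camera_params takes no time and is no camera call; for the wrist camera it gives the pose at the moment of the call.
- sign_off(): hands the job in, once; it reports no verdict.
The state is a dict: "clock": time; "joints": joint angles; "dq": joint speeds; "joint_efforts": joint torques, N m; "position": TCP position; "ee_rot": TCP orientation; "force": force on the tool from outside, world axes, zero at the start; "ft_torque": the same for the moment, N m; "width": opening from 0.0 (shut) to 1.0 (fully open).
Only numpy, scipy, OpenCV 4.12 (cv2) and the standard library are available. Lean on these libraries where they do the work, as an engineer would, in place of code of your own. Each camera call takes 0.05 s, during which the arm holds its last target. There are 200 camera calls.

## Task

With the fingertips, push the shallow plywood controller tray across the table, nose first, under the low plywood bridge until it rests fully home against the orange stop behind it. The tray only slides: do not pick it up, lift it or tip it, and leave the other things on the table where they are. Finish with the hand clear of everything.

Things in the scene. Friction and masses are not known exactly. Their poses are not given: they have to be found in the camera images.
- frame: Plywood kit frame, fixed to the table; its own x axis is the sliding direction, z up. Origin: on the table under the centre of the bridge. The bridge beam covers x -25 to +25 mm, y -62 to +62 mm, underside 24 mm and top 56 mm above the table. The lane under it, 88 mm wide (y -44 to +44 mm) between legs and 12 mm high fences, has no floor: the tray slides on the table.
- frame_mouth (a point): Centre of the entry mouth, on the table at x = -89 mm in the frame's axes. Here the 12 mm high fences stand about 170 mm apart; they close in at 40 degrees to the 88 mm lane, which begins at x = -41 mm.
- frame_stop (a point): Centre of the face of the orange stop bar (18 mm high) that crosses the lane behind the bridge, at x = +85 mm in the frame's axes, 9 mm above the table. The tray's nose meets it.
- tray: Loose shallow plywood tray, about 0.2 kg, green circuit board inside, 140 mm long (x), 80 mm wide (y). Origin: centre of its underside. +x is the nose (corners cut off, 13 mm), -x the red end. Walls 18 mm high, red wall 20 mm. Starts on the entry side, nose roughly to the bridge, up to 30 mm off the lane's centre line, up to 0.3 rad askew. Home: origin at x = +15 mm, y = 0 in the frame's axes.
- tray_push (a point): Centre of the outer face of the tray's red end wall, 10 mm above the table, 70 mm behind the tray's origin: the face to push.
- tray_nose (a point): Centre of the outer face of the tray's nose, 9 mm up, 70 mm ahead of the tray's origin.
- glue_mid (a point): Bystander: white glue bottle, 44 mm diameter, 120 mm tall, standing beside the bridge; the point is at its centre, half-way up.
- gear: Bystander: flat plywood gear, 76 mm diameter, 6 mm thick, lying behind the stop; origin under its centre.
- motor: Bystander: small square motor, 42 x 42 x 42 mm with a 20 mm shaft upwards, standing behind the stop; origin under its centre.
- driver_grip (a point): Bystander: yellow-handled screwdriver, 170 mm long, lying at the far side of the table; the point is on its handle.
- tape: Bystander: roll of tape, 96 mm outside diameter, 24 mm high, lying flat; origin under its centre.
- mug: Bystander: blue mug, 78 mm diameter, 90 mm high, standing; origin under its centre.
There are look-alikes about, which are no part of the job. What is shaped like the tray but black or purple is not meant.

How it is judged:
On the way:
1. the tray's nose is under the bridge, in the lane and flat on the table (x of tray_nose in the frame of frame between -0.015 and 0.06 m and y of tray_nose in the frame of frame between -0.02 and 0.02 m and angle between tray's own z axis and vertical below 0.06 rad and height (world z) of tray below 0.005 m), for 0.05 s.
At the end, for the whole second after the job is handed in: The tray lies flat and still in the lane under the bridge, nose within 4.5 mm of the orange stop (origin at x = 10.5 to 18 mm in the frame's axes), within 8 mm of the centre line and 0.08 rad of the frame's direction; every other loose thing is within 25 mm of where it started (x of tray in the frame of frame between 0.0105 and 0.018 m and y of tray in the frame of frame between -0.008 and 0.008 m and x of tray_nose in the frame of frame above 0.07 m and angle between the x axis of tray and the x axis of frame, either way round below 0.08 rad and angle between tray's own z axis and vertical below 0.03 rad and height (world z) of tray below 0.003 m and linear speed of tray below 0.01 m/s and distance of each of glue_mid, gear, motor, driver_grip, tape, mug from where it was at the start of the episode below 0.025 m); the robot touches nothing.
It fails at once if the tray is lifted off the table (its underside centre over 8 mm up) (height (world z) of tray above 0.008 m).
It fails at once if the tray is tipped by more than 0.1 rad (angle between tray's own z axis and vertical above 0.1 rad).
It fails at once if another thing on the table is moved by more than 25 mm (distance of any of glue_mid, gear, motor, driver_grip, tape, mug from where it was at the start of the episode above 0.025 m).
It also fails if it takes over 58 s, if anything falls off the work surface, if the arm or the gripper's body presses on something with over 40 N, if the wrist force passes 120 N, or if a joint passes its speed limit or range.

## Working session

There is one attempt and no reset: what is moved stays moved. The work goes in short steps, Python scripts to look and compute and a shell command to move; the robot and the scene stay as the last step left them, time stands still between calls to the robot, and variables do not carry over. Pictures are saved under pics/ and viewed, about 8 in all and at most 12, crops included, and the job is handed in when it is done.

```bash
mkdir -p pics
python3 - <<'E'
from cell import *
import cv2
s=observe();print(s['clock'],s['position'],s['ee_rot'],s['width'])
for n in("top","scene"):
    im=get_image(n);cv2.imwrite(f"pics/{n}0.png",im[:,:,::-1]);p=camera_params(n);print(n,p)
E
```

```text
0.0 [ 0.19216481 -0.59423635  0.25094352] [-3.10178926e+00 -4.89004199e-01  5.32976331e-04] 0.9979852796024515
top {'intrinsics': array([[426.04790542,   0.        , 320.52284994],
       [  0.        , 426.04790542, 203.88534391],
       [  0.        ,   0.        ,   1.        ]]), 'xyz': array([ 0.37189346, -0.06817782,  1.47831344]), 'orientation': array([-2.17585036,  2.20830039, -0.08350744])}
scene {'intrinsics': array([[466.22216262,   0.        , 320.74717058],
       [  0.        , 466.22216262, 205.46809117],
       [  0.        ,   0.        ,   1.        ]]), 'xyz': array([ 1.3011539 , -0.54290259,  0.87374063]), 'orientation': array([-2.04995622, -1.13612617,  0.53859398])}
```

View pics/top0.png

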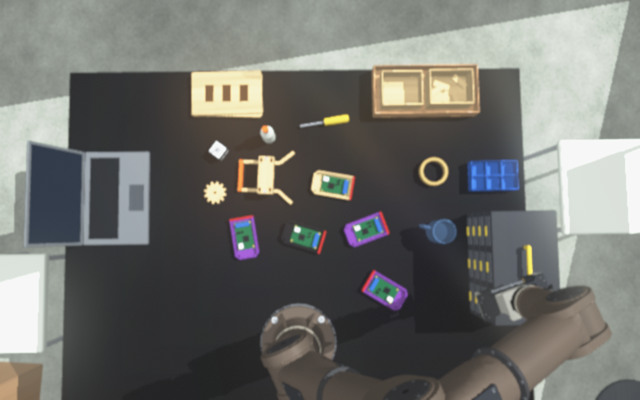

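View pics/scene0.png

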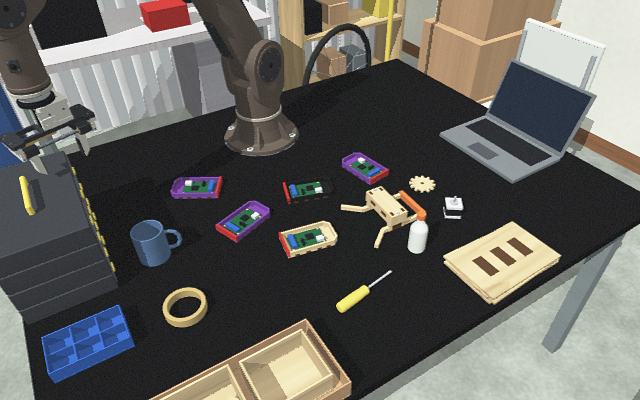

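The top view shows the plywood tray at about (333,185) with its nose to the left. The bridge is at (265,175), the orange stop at (240,176), and the glue bottle at (267,133). The sliding direction is roughly world +y. The black and purple trays near it are decoys. Next I'll measure these.

```bash
cat > h.py <<'E'
import numpy as np, cv2
from cell import *
from scipy.spatial.transform import Rotation as R
def ray(p,uv,z):
    """pixels -> world points on the plane of height z"""
    uv=np.atleast_2d(uv).astype(float); K=p['intrinsics']
    d=np.c_[uv,np.ones(len(uv))]@np.linalg.inv(K).T@R.from_rotvec(p['orientation']).as_matrix().T
    return p['xyz']+d*((z-p['xyz'][2])/d[:,2])[:,None]
def proj(p,X):
    c=(np.atleast_2d(X)-p['xyz'])@R.from_rotvec(p['orientation']).as_matrix()
    q=c@p['intrinsics'].T; return q[:,:2]/q[:,2:]
def blobs(m,amin=20):
    cs,_=cv2.findContours(m.astype(np.uint8),cv2.RETR_EXTERNAL,cv2.CHAIN_APPROX_NONE)
    return sorted([c for c in cs if cv2.contourArea(c)>=amin],key=cv2.contourArea,reverse=True)
def rect(p,c,z):
    w=ray(p,c[:,0],z)[:,:2]; r=cv2.minAreaRect((w*1000).astype(np.float32))
    return np.round(r[0],1),np.round(r[1],1),round(r[2],1)
E
python3 - <<'E'
from h import *
im=cv2.imread('pics/top0.png');p=camera_params('top')
hsv=cv2.cvtColor(im,cv2.COLOR_BGR2HSV);H,S,V=cv2.split(hsv)
for name,m,z in(("ply",(H>8)&(H<30)&(S>40)&(V>120),.018),("orange",(H>3)&(H<14)&(S>170)&(V>120),.018),("red",((H<4)|(H>174))&(S>150)&(V>100),.02)):
    m=m.copy();m[:120]=0;m[270:]=0;m[:,:190]=0;m[:,460:]=0
    for c in blobs(m,4): print(name,cv2.boundingRect(c),rect(p,c,z))
cr=cv2.resize(im[120:225,195:365],None,fx=4,fy=4,interpolation=cv2.INTER_CUBIC);cv2.imwrite('pics/crop.png',cr)
E
ls
```

```text
ply (237, 150, 58, 55) (array([568.5, 106.5]), array([192.5, 187.6]), 87.1)
ply (311, 170, 42, 30) (array([ 537.3, -119.6]), array([136.6,  88.9]), 79.3)
ply (419, 157, 30, 29) (array([ 577.7, -475.7]), array([101. ,  97.7]), 89.2)
ply (204, 181, 23, 24) (array([513.8, 278.8]), array([75.4, 79.4]), 90.0)
ply (323, 120, 27, 6) (array([ 752.3, -141.1]), array([90.6, 17.7]), 89.3)
ply (261, 125, 8, 9) (array([732.6, 107.7]), array([24.3, 28.2]), 89.6)
red (318, 231, 8, 23) (array([339. , -83.8]), array([ 9.3, 78.5]), 72.0)
red (380, 212, 9, 22) (array([ 402.4, -300.2]), array([76.7,  7. ]), 20.5)
red (350, 177, 5, 23) (array([ 522.4, -191.7]), array([ 5.5, 77.4]), 78.6)
red (230, 216, 22, 4) (array([426.1, 191.2]), array([ 5.6, 72.2]), 8.6)
h.py
pics
```

View pics/crop.png

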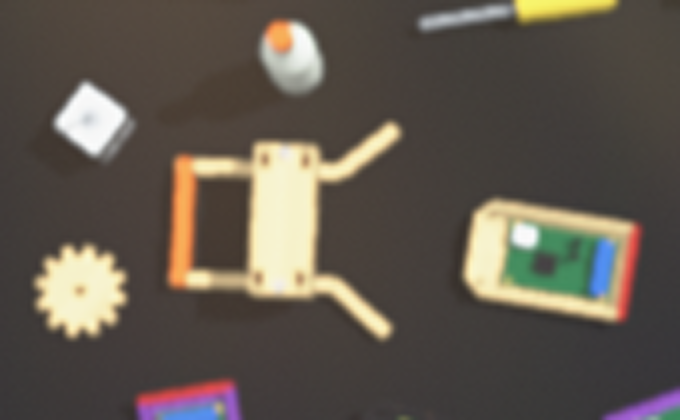

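The crop confirms the layout: orange stop at crop x≈180, beam at 250–318, fences opening towards the tray, and the tray's red end on the right. Next I'll work out the frame axes and tray pose.

```bash
cat >> h.py <<'E'
def measure(im,p):
    """frame (origin, slide dir) and tray from an RGB picture of the top camera"""
    H,S,V=cv2.split(cv2.cvtColor(im,cv2.COLOR_RGB2HSV)); H=H.astype(int)
    roi=np.zeros(H.shape,bool); roi[140:215,225:362]=1
    ply=roi&(H>8)&(H<32)&(S>40)&(V>110)
    big=cv2.morphologyEx(ply.astype(np.uint8),cv2.MORPH_OPEN,np.ones((9,9)));big[:,295:]=0
    beam=rect(p,blobs(big)[0],.056)
    o=roi&(H>3)&(H<15)&(S>140)&(V>120); o[:,255:]=0
    oc=blobs(o,8)[0]; stop=rect(p,oc,.018)
    red=roi&((H<4)|(H>172))&(S>130)&(V>90)
    rc=blobs(red,4); r=[rect(p,c,.02) for c in rc]
    return beam,stop,r
E
python3 - <<'E'
from h import *
p=camera_params('top');im=np.mean([get_image('top').astype(float) for _ in range(4)],0).astype(np.uint8)
b,s,r=measure(im,p);print(b,s,r)
# glue base, cap
print('glue',ray(p,[[268,138]],.05),'cap',ray(p,[[264,129]],.12))
# scene check of tray red wall
ims=get_image('scene');ps=camera_params('scene')
H,S,V=cv2.split(cv2.cvtColor(ims,cv2.COLOR_RGB2HSV))
o=(H>3)&(H<15)&(S>140)&(V>120);o[:170]=0;o[235:]=0;o[:,:380]=0;o[:,440:]=0
print('stop scene',[rect(ps,c,.018) for c in blobs(o,8)])
red=((H<4)|(H>172))&(S>130)&(V>90);red[:170]=0;red[280:]=0;red[:,:160]=0;red[:,360:]=0
print('reds',[(cv2.boundingRect(c),rect(ps,c,.015)) for c in blobs(red,4)])
print(observe()['clock'])
E
```

```text
(array([574.8,  85.6]), array([26.9, 50.9]), 89.6) (array([573.3, 196.1]), array([ 13.3, 111.5]), 86.2) [(array([ 523.9, -192.7]), array([ 6.8, 80.8]), 78.6)]
glue [[0.69354139 0.09216072 0.05      ]] cap [[0.70737956 0.09700203 0.12      ]]
stop scene [(array([583.8, 186.3]), array([ 34.7, 135.3]), 79.1)]
reds [((215, 224, 23, 16), (array([ 401.6, -302.5]), array([89.3, 19.5]), 19.9)), ((278, 232, 12, 25), (array([ 523.6, -192.2]), array([ 9.1, 93.2]), 78.6)), ((215, 176, 7, 22), (array([ 208.2, -243. ]), array([ 12.9, 100.9]), 59.5)), ((283, 182, 8, 22), (array([342.1, -86. ]), array([ 10.4, 100.1]), 73.1))]
0.35
```

```bash
cat >> h.py <<'E'
D=np.array([.066,.998]);D/=np.linalg.norm(D);L=np.array([-D[1],D[0]])
O=np.array([.5672,.1048])
def hand():
    s=observe();M=R.from_rotvec(s['ee_rot']).as_matrix();t=s['position'];v=t[:2]-O
    a=np.degrees(np.arctan2(M[1,0],M[0,0]));print('clock',round(s['clock'],2),'tcp',t.round(4),'frame mm',(1e3*v@D).round(1),(1e3*v@L).round(1),'tool x ang',a.round(2),'rel',(a-np.degrees(np.arctan2(D[1],D[0]))).round(2),'F',s['force'].round(1),'w',round(s['width']*91.8,1),'tilt',M[2].round(3))
    return t,M
def shift(x,y,z):
    t,M=hand();print('units tool xyz',((np.array([x,y,z])-t)@M/.04).round(2))
E
python3 -m jog '[36,0,0,0,-1, 36,0,0,0,-1, 36,0,0,0,-1, 36,0,0,0,-1, 36,0,0,0,-1, 36,0,0,0,-1, 36,0,0,0,-1, 36,0,0,0,-1, 36,0,0,0,-1, 36,0,0,0,-1]'
python3 - <<'E'
from h import *
shift(.513,-.25,.25)
p=camera_params('top')
c=np.array([[250,143],[318,145],[248,296],[315,297]])/4-.375+[195,120]
w=ray(p,c,.056)[:,:2];print('beam corners',w.round(4).tolist(),'mean',w.mean(0))
for z in(.018,): print(ray(p,[[366,212],[345,225]],z))
E
```

```text
clock: 1.18
position: [0.1923, -0.5942, 0.2511]
ee_rot: [-2.396, -2.03, 0.0]
force: [-0.3, 0.3, 0.9]
width: 0.396
clock 1.18 tcp [ 0.1923 -0.5942  0.2511] frame mm -722.2 327.9 tool x ang 80.55 rel -5.66 F [-0.3  0.3  0.9] w 36.4 tilt [ 0.001 -0.001 -1.   ]
units tool xyz [9.8  6.5  0.03]
beam corners [[0.6334, 0.1285], [0.631, 0.0713], [0.5042, 0.1308], [0.5025, 0.0748]] mean [0.56776689 0.10135178]
[[ 0.43899065 -0.23863892  0.018     ]
 [ 0.39547912 -0.16564144  0.018     ]]
```

```bash
python3 -m jog '[36,0.7,0.46,0,0, 36,0.7,0.46,0,0, 36,0.7,0.46,0,0, 36,0.7,0.46,0,0, 36,0.7,0.46,0,0, 36,0.7,0.46,0,0, 36,0.7,0.46,0,0, 36,0.7,0.46,0,0, 36,0.7,0.46,0,0, 36,0.7,0.46,0,0, 36,0.7,0.46,0,0, 36,0.7,0.46,0,0, 36,0.7,0.46,0,0, 36,0.7,0.46,0,0.3]'
python3 - <<'E'
from h import *
shift(.513,-.25,.25)
p=camera_params('wrist');im=get_image('wrist');print(p)
cv2.imwrite('pics/w1.png',im[:,:,::-1])
np.save('w1p.npy',p,allow_pickle=True)
E
```

```text
clock: 2.35
position: [0.5143, -0.243, 0.2493]
ee_rot: [2.437, 1.979, -0.009]
force: [0.4, -0.1, 0.3]
width: 0.39
clock 2.35 tcp [ 0.5143 -0.243   0.2493] frame mm -350.5 29.8 tool x ang 78.16 rel -8.05 F [ 0.4 -0.1  0.3] w 35.8 tilt [-0.006 -0.002 -1.   ]
units tool xyz [-0.18  0.   -0.02]
{'intrinsics': array([[353.95454868,   0.        , 317.19278236],
       [  0.        , 353.95454868, 197.46299332],
       [  0.        ,   0.        ,   1.        ]]), 'xyz': array([ 0.52920162, -0.17256032,  0.38201948]), 'orientation': array([ 2.84890271, -0.2946393 , -0.04475704])}
```

View pics/w1.png

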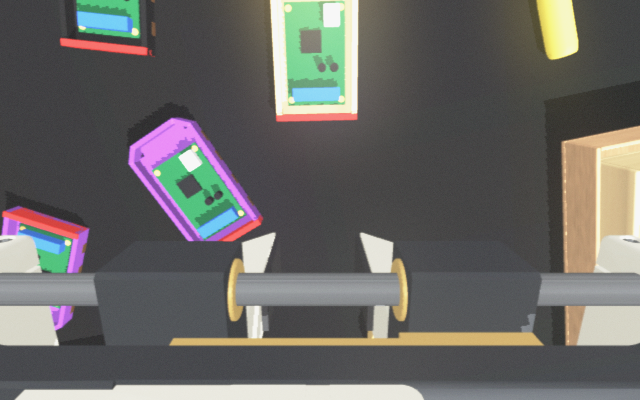

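The wrist view shows the tray straight ahead, with its red end spanning (277–357, 117) and the fingers to either side of the image centre. I'll measure it and then look at the frame from above.

```bash
python3 -m jog '[36,0.93,0,0,0, 36,0.93,0,0,0, 36,0.93,0,0,0, 36,0.93,0,0,0, 36,0.93,0,0,0, 36,0.93,0,0,0,36,0.93,0,0,0,36,0,0,0,0]'
python3 - <<'E'
from h import *
p=np.load('w1p.npy',allow_pickle=True).item();im=cv2.imread('pics/w1.png')[:,:,::-1]
H,S,V=cv2.split(cv2.cvtColor(np.ascontiguousarray(im),cv2.COLOR_RGB2HSV))
red=((H<4)|(H>174))&(S>150)&(V>90);red[:80]=0;red[150:]=0;red[:,:265]=0;red[:,370:]=0
for c in blobs(red,4): print('red',cv2.boundingRect(c),rect(p,c,.02),rect(p,c,.01))
hand()
p=camera_params('wrist');im=get_image('wrist')
cv2.imwrite('pics/w2.png',im[:,:,::-1]);np.save('w2p.npy',p,allow_pickle=True)
E
```

```text
clock: 3.07
position: [0.5734, 0.0261, 0.2488]
ee_rot: [2.433, 1.985, 0.004]
force: [0.4, 0.7, 0.0]
width: 0.389
clock 3.07 tcp [0.5734 0.0261 0.2488] frame mm -78.2 -11.4 tool x ang 78.4 rel -7.81 F [0.4 0.7 0. ] w 35.7 tilt [ 0.001  0.003 -1.   ]
```

View pics/w2.png

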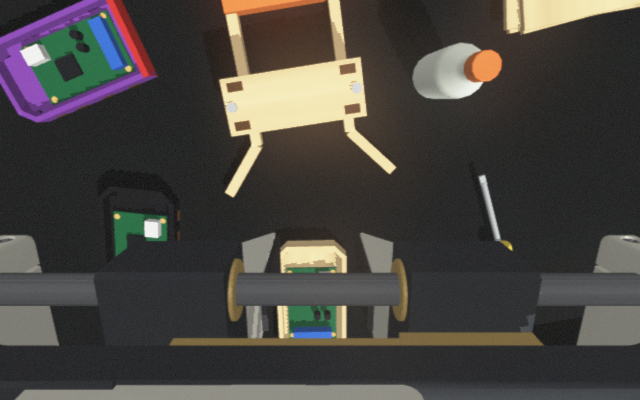

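Run:
```python
from h import *
p=np.load('w2p.npy',allow_pickle=True).item();im=cv2.imread('pics/w2.png')
H,S,V=cv2.split(cv2.cvtColor(im,cv2.COLOR_BGR2HSV))
m=((H>8)&(H<32)&(S>30)&(V>120)).astype(np.uint8);m[230:]=0;m[:,:200]=0;m[:,405:]=0
b=cv2.morphologyEx(cv2.morphologyEx(m,cv2.MORPH_CLOSE,np.ones((13,13))),cv2.MORPH_OPEN,np.ones((33,33)))
for c in blobs(b): print('beam',cv2.boundingRect(c),rect(p,c,.056))
w=ray(p,[[221,81],[360,58],[366,112],[231,136]],.056)[:,:2];print((w*1e3).round(1).tolist(),(w.mean(0)*1e3).round(1))
a=lambda v:np.degrees(np.arctan2(v[1],v[0])).round(2)
print('angles',a(w[0]-w[3]),a(w[1]-w[2]),a(w[1]-w[0])+90,a(w[2]-w[3])+90)
f=ray(p,[[229,195],[392,170]],.012)[:,:2];print('fence tips',(f*1e3).round(1).tolist(),(f.mean(0)*1e3).round(1))
o=ray(p,[[225,12],[326,-4]],.018)[:,:2];print('stop',(o*1e3).round(1))
g=ray(p,[[484,66]],.12);print('glue',g)
p=np.load('w1p.npy',allow_pickle=True).item();im=cv2.imread('pics/w1.png');H,S,V=cv2.split(cv2.cvtColor(im[100:130,265:370],cv2.COLOR_BGR2HSV))
r=((H<8)|(H>170))&(S>120)&(V>80);c=blobs(r,4)
for k in c: k=k+[[265,100]];print('red',cv2.boundingRect(k),rect(p,k,.02))
k=ray(p,[[277,121],[357,119]],.015);print(k*1e3, a((k[1]-k[0])[:2])+90)
```

```text
beam (225, 61, 139, 73) (array([567.6, 100.4]), array([ 54.5, 124.8]), 84.8)
[[508.6, 127.2], [631.0, 121.3], [628.6, 75.6], [504.5, 79.3]] [568.2 100.9]
angles 85.15 87.02 87.26 88.27
fence tips [[474.4, 16.4], [651.4, 8.1]] [562.9  12.3]
stop [[519.7 189. ]
 [614.4 183.3]]
glue [[0.70626345 0.09381955 0.12      ]]
red (276, 113, 81, 9) (array([ 523. , -191.8]), array([ 7. , 80.1]), 79.2)
[[ 483.40687898 -187.80811179   15.        ]
 [ 563.29183711 -202.49543493   15.        ]] 79.58
```

Both wrist views agree with the top view: frame origin at (568,101) mm with direction about 87°, and the tray's red face at (522,-195) at 79.2°. That puts the tray 7.8° askew and 20 mm off centre, within the stated ranges. I'll go back behind the tray and descend.

```bash
sed -i 's/^D=np.array.*;D\/=/D=np.array([.0523,.9986]);D\/=/; s/^O=.*/O=np.array([.568,.101])/' h.py
cat >> h.py <<'E'
def goto(xf,yf,z,rel=None):
    """units to a frame pose (mm), in the tool's present axes"""
    w=O+(xf*D+yf*L)/1e3; shift(w[0],w[1],z)
E
python3 -m jog '[36,-0.93,0,0,0, 36,-0.93,0,0,0, 36,-0.93,0,0,0, 36,-0.93,0,0,0, 36,-0.93,0,0,0, 36,-0.93,0,0,0,36,-0.7,0,0,-0.1,36,0,0,0,0]'
python3 - <<'E'
from h import *
shift(.5158,-.2296,.032)
E
```

```text
clock: 3.78
position: [0.5182, -0.2374, 0.248]
ee_rot: [2.418, 2.001, -0.002]
force: [-0.5, -0.7, -0.6]
width: 0.393
clock 3.78 tcp [ 0.5182 -0.2374  0.248 ] frame mm -340.5 32.0 tool x ang 79.22 rel -7.78 F [-0.5 -0.7 -0.6] w 36.1 tilt [-0.003  0.002 -1.   ]
units tool xyz [ 0.2  -0.11  5.4 ]
```

```bash
python3 -m jog '[36,0,-0.05,0.8,0, 36,0,-0.05,0.8,0, 36,0,0,0.8,0, 36,0,0,0.8,0, 36,0,0,0.8,0, 36,0,0,0.7,0,36,0,0,0.5,0,36,0,0,0.15,0,36,0,0,0,0]'
python3 - <<'E'
from h import *
shift(.5158,-.2296,.032)
p=camera_params('wrist');im=get_image('wrist')
cv2.imwrite('pics/w3.png',im[:,:,::-1])
E
```

```text
clock: 4.53
position: [0.5103, -0.2536, 0.0282]
ee_rot: [2.43, 1.971, -0.004]
force: [-0.6, -0.6, 0.1]
width: 0.395
clock 4.53 tcp [ 0.5103 -0.2536  0.0282] frame mm -357.1 39.1 tool x ang 78.1 rel -8.9 F [-0.6 -0.6  0.1] w 36.3 tilt [-0.01   0.008 -1.   ]
units tool xyz [ 0.61  0.01 -0.1 ]
```

View pics/w3.png

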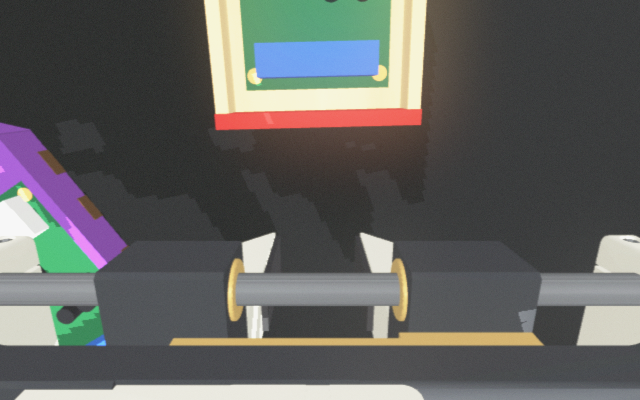

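The red end is centred at (318,120), in line with the camera centre at 317. I'll approach gently and turn slightly to square up.

```bash
python3 -m jog '[36,0.25,0,-0.05,-0.15, 36,0.25,0,-0.02,0, 36,0.25,0,0,0, 36,0.2,0,0,0, 36,0.1,0,0,0,36,0.1,0,0,0,36,0.1,0,0,0,36,0.1,0,0,0,36,0.1,0,0,0]'
python3 - <<'E'
from h import *
goto(-270,25,.031)
E
```

```text
clock: 5.33
position: [0.527, -0.1919, 0.0388]
ee_rot: [2.404, 1.986, 0.004]
force: [-0.1, -0.8, -0.3]
width: 0.395
clock 5.33 tcp [ 0.527  -0.1919  0.0388] frame mm -294.7 25.6 tool x ang 79.12 rel -7.88 F [-0.1 -0.8 -0.3] w 36.2 tilt [-0.013  0.02  -1.   ]
units tool xyz [ 0.62 -0.07  0.18]
```

```bash
python3 -m jog '[36,0.0,0,0.17,0, 36,0.12,0,0.03,0, 36,0.12,0,0,0, 36,0.12,0,0,0, 36,0.12,0,0,0]'
python3 - <<'E'
from h import *
goto(-230,16,.031)
E
```

```text
clock: 5.75
position: [0.5307, -0.1735, 0.0292]
ee_rot: [2.406, 1.982, 0.002]
force: [-0.5, -1.7, 0.4]
width: 0.393
clock 5.75 tcp [ 0.5307 -0.1735  0.0292] frame mm -276.1 22.9 tool x ang 78.96 rel -8.04 F [-0.5 -1.7  0.4] w 36.1 tilt [-0.014  0.019 -1.   ]
units tool xyz [ 1.16  0.01 -0.06]
```

```bash
python3 -m jog '[36,0.13,0,-0.02,0, 36,0.13,0,0,0, 36,0.13,0,0,-0.05, 36,0.13,0,0,0, 36,0.13,0,0,-0.05,36,0.13,0,0,0,36,0.13,0,0,-0.05,36,0.13,0,0,0]'
python3 - <<'E'
from h import *
goto(-190,9,.031)
p=camera_params('wrist');im=get_image('wrist')
cv2.imwrite('pics/w4.png',im[:,:,::-1])
E
```

```text
clock: 6.42
position: [0.5392, -0.1278, 0.0297]
ee_rot: [2.388, 2.004, 0.002]
force: [0.1, -2.4, 1.6]
width: 0.393
clock 6.42 tcp [ 0.5392 -0.1278  0.0297] frame mm -230.0 16.8 tool x ang 79.99 rel -7.02 F [ 0.1 -2.4  1.6] w 36.1 tilt [-0.014  0.019 -1.   ]
units tool xyz [ 1.02  0.07 -0.05]
```

View pics/w4.png

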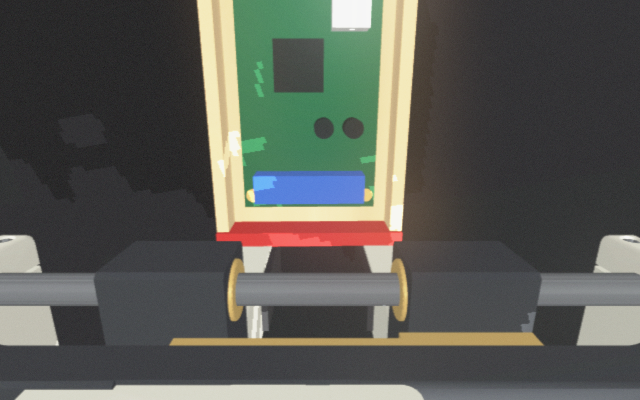

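The red wall (217–401, row 235) is flush on both fingertips. The tray sits about 3 mm to the left of the hand, so I'll keep steering right.

```bash
python3 -m jog '[36,0.13,0.015,-0.02,0, 36,0.13,0.015,0,0, 36,0.13,0.015,0,0, 36,0.13,0.015,0,0, 36,0.13,0.015,0,0,36,0.13,0.015,0,-0.05,36,0.13,0.015,0,-0.05,36,0.12,0.015,0,-0.1]'
python3 - <<'E'
from h import *
goto(-150,1,.031)
p=camera_params('top');im=get_image('top')
cv2.imwrite('pics/t2.png',cv2.resize(im[120:225,195:365,::-1],None,fx=4,fy=4))
E
```

```text
clock: 7.13
position: [0.5521, -0.0832, 0.03]
ee_rot: [2.366, 2.03, 0.002]
force: [-0.9, -1.8, 2.2]
width: 0.39
clock 7.13 tcp [ 0.5521 -0.0832  0.03  ] frame mm -184.8 6.3 tool x ang 81.25 rel -5.75 F [-0.9 -1.8  2.2] w 35.8 tilt [-0.015  0.018 -1.   ]
units tool xyz [ 0.88  0.04 -0.04]
```

View pics/t2.png

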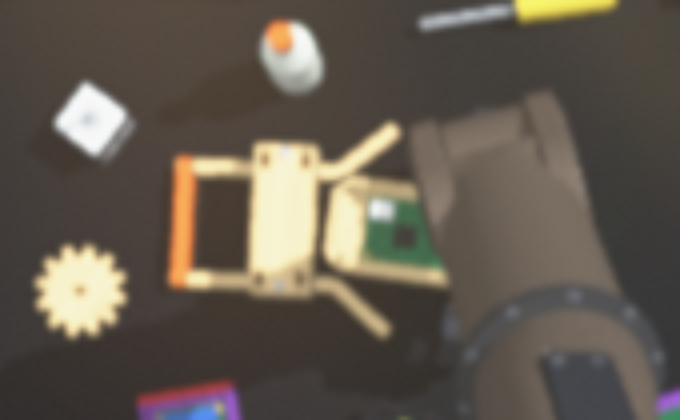

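The top view shows the nose entering the lane centred, at crop (328,228) against a lane centre of about 228. Next I'll straighten it as it goes in.

```bash
python3 -m jog '[36,0.13,0.005,-0.02,-0.08, 36,0.13,0.005,0,-0.08, 36,0.13,0.01,0,-0.08, 36,0.13,0.01,0,-0.08, 36,0.13,0.015,0,-0.08,36,0.13,0.015,0,-0.08]'
python3 - <<'E'
from h import *
goto(-115,-1,.031)
E
python3 - <<'E'
from h import *
im=get_image('wrist')
cv2.imwrite('pics/w5.png',im[:,:,::-1])
E
```

```text
clock: 7.68
position: [0.5593, -0.0491, 0.0304]
ee_rot: [2.308, 2.097, 0.001]
force: [-0.1, -1.9, 1.3]
width: 0.394
clock 7.68 tcp [ 0.5593 -0.0491  0.0304] frame mm -150.3 0.9 tool x ang 84.5 rel -2.5 F [-0.1 -1.9  1.3] w 36.1 tilt [-0.015  0.018 -1.   ]
units tool xyz [ 0.88  0.01 -0.03]
```

View pics/w5.png

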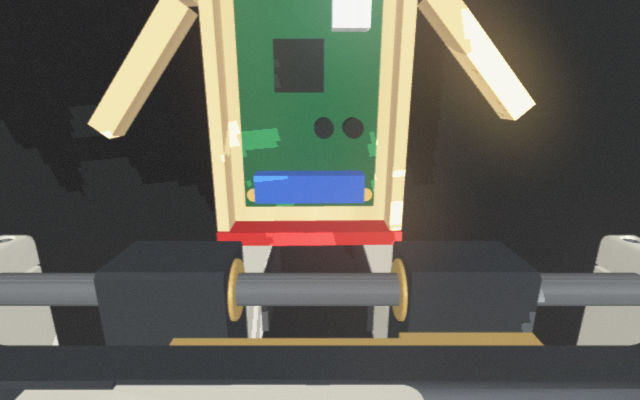

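The tray is still flush on the fingers and sits centrally between the fences. I'll straighten fully and keep pushing.

```bash
python3 -m jog '[36,0.13,0.01,-0.02,-0.07, 36,0.13,0.01,0,-0.07, 36,0.13,0.01,0,-0.07, 36,0.13,0.01,0,-0.07, 36,0.13,0.01,0,-0.07,36,0.13,0.01,0,-0.07]'
python3 - <<'E'
from h import *
goto(-66,-3,.031)
E
```

```text
clock: 8.23
position: [0.5646, -0.0144, 0.0308]
ee_rot: [2.256, 2.153, 0.001]
force: [-0.2, -1.4, 1.4]
width: 0.395
clock 8.23 tcp [ 0.5646 -0.0144  0.0308] frame mm -115.4 -2.7 tool x ang 87.33 rel 0.32 F [-0.2 -1.4  1.4] w 36.2 tilt [-0.016  0.017 -1.   ]
units tool xyz [ 1.23  0.02 -0.02]
```

```bash
python3 -m jog '[36,0.12,0,-0.02,0, 36,0.12,0,0,0, 36,0.12,0,0,0, 36,0.12,0,0,0, 36,0.12,0,0,0,36,0.12,0,0,0,36,0.1,0,0,0]'
python3 - <<'E'
from h import *
goto(-66,-3,.031)
E
```

```text
clock: 8.82
position: [0.5661, 0.0224, 0.0312]
ee_rot: [2.255, 2.154, 0.001]
force: [-0.5, -1.0, 1.4]
width: 0.39
clock 8.82 tcp [0.5661 0.0224 0.0312] frame mm -78.6 -2.2 tool x ang 87.39 rel 0.38 F [-0.5 -1.   1.4] w 35.8 tilt [-0.016  0.017 -1.   ]
units tool xyz [ 0.31  0.02 -0.  ]
```

```bash
python3 -m jog '[36,0.08,0,0,0, 36,0.08,0,0,0, 36,0.06,0,0,0]'; python3 -m jog '[36,0.06,0,0,0,36,0.06,0,0,0]';  python3 -m jog '[36,0.06,0,0,0,36,0.06,0,0,0]'
python3 - <<'E'
from h import *
hand()
E
```

```text
clock: 9.07
position: [0.5665, 0.0327, 0.031]
ee_rot: [2.254, 2.155, 0.001]
force: [-0.2, -1.1, 1.0]
width: 0.392
clock: 9.23
position: [0.5667, 0.0365, 0.031]
ee_rot: [2.254, 2.153, -0.002]
force: [-0.7, -9.9, 5.5]
width: 0.392
clock: 9.4
position: [0.5666, 0.0365, 0.031]
ee_rot: [2.255, 2.147, -0.01]
force: [0.2, -8.5, 4.3]
width: 0.395
clock 9.4 tcp [0.5666 0.0365 0.031 ] frame mm -64.5 -2.0 tool x ang 87.18 rel 0.18 F [ 0.2 -8.5  4.3] w 36.3 tilt [-0.024  0.015 -1.   ]
```

The force jumped to about 9 N at TCP x=-64.5 mm, which matches the expected home position. I'll back off and lift clear.

```bash
python3 -m jog '[36,-0.15,0,0,0, 36,-0.3,0,0,0, 36,-0.4,0,0,0,36,-0.4,0,-0.1,0,36,0,0,-0.6,0,36,0,0,-0.8,0,36,0,0,-0.8,0,36,0,0,-0.8,0,36,0,0,-0.8,0,36,0,0,-0.8,0,36,0,0,0,0]'
python3 - <<'E'
from h import *
hand();p=camera_params('wrist');im=get_image('wrist')
cv2.imwrite('pics/w6.png',im[:,:,::-1]);np.save('w6p.npy',p,allow_pickle=True)
E
```

```text
clock: 10.32
position: [0.5583, -0.0172, 0.225]
ee_rot: [2.263, 2.151, -0.015]
force: [0.8, 0.7, -0.5]
width: 0.394
clock 10.32 tcp [ 0.5583 -0.0172  0.225 ] frame mm -118.6 3.5 tool x ang 87.07 rel 0.07 F [ 0.8  0.7 -0.5] w 36.2 tilt [-0.02   0.008 -1.   ]
```

View pics/w6.png

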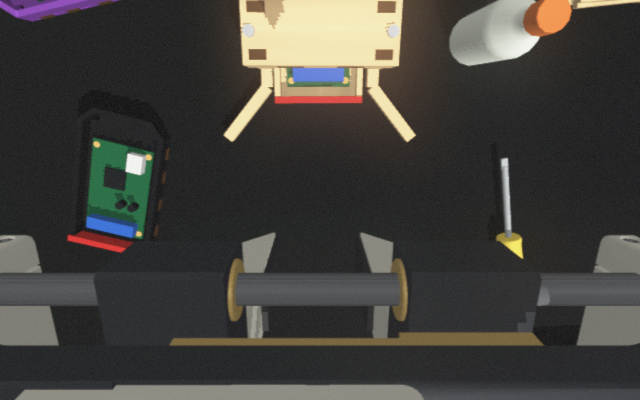

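Run:
```python
from h import *
p=np.load('w6p.npy',allow_pickle=True).item();im=cv2.imread('pics/w6.png')
H,S,V=cv2.split(cv2.cvtColor(im[90:112,265:372],cv2.COLOR_BGR2HSV))
c=blobs(((H<8)|(H>170))&(S>120)&(V>80),4)[0]+[[265,90]];r=rect(p,c,.02);print('red',cv2.boundingRect(c),r)
F=lambda w:(1e3*np.c_[(w[:,:2]-O)@D,(w[:,:2]-O)@L]).round(1).tolist()
print('red centre in frame',F(np.array([r[0]])/1e3),'beam edge',F(ray(p,[[243,67],[402,64]],.056)),'fence tips',F(ray(p,[[231,140],[408,139]],.012)))
p=camera_params('top');im=get_image('top')
cv2.imwrite('pics/t3.png',cv2.resize(im[120:225,195:365,::-1],None,fx=4,fy=4))
```

```text
red (274, 96, 89, 8) (array([563.6,  48.7]), array([ 6.2, 80.9]), 87.1)
red centre in frame [[-52.5, 1.7]] beam edge [[-26.7, 61.9], [-24.2, -64.9]] fence tips [[-90.6, 85.8], [-89.5, -85.8]]
```

View pics/t3.png

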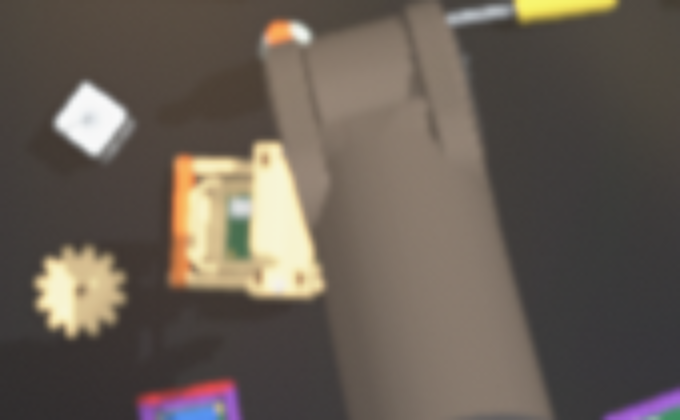

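The red wall's outer face is at x≈-55.6 mm, so the tray origin is at about +14.4 mm, y≈+1.7 mm, angle about 0.1°. The top view shows the nose on the orange stop, with the gear, motor and glue cap where they were. The hand is clear at z=0.225 m.

```bash
python3 -c "
from cell import *
print(sign_off())"
```

```text
the job is handed in; nothing more can be done
None
```

I pushed the plywood tray, flat on the table, under the bridge until it met the orange stop, then backed the hand off and lifted it clear. I handed the job in about 10 s into the 58 s limit; it reports no verdict.

**Home position:** in the frame's axes, the last wrist picture puts the tray's origin at x ≈ +14.4 mm (allowed 10.5 to 18) and y ≈ +1.7 mm (within 8), turned about 0.1° from the frame's direction. The top view shows the nose on the stop. On contact the push force rose from about 1 N to 10 N and the hand stopped advancing.

**Cross-check:** the mouth's fence tips came out at x ≈ -90 mm, y ±86 mm (expected -89, ±85) in the same picture.

**Other objects:** the gear, motor and glue cap looked unmoved in the last top view. I did not re-measure the screwdriver, tape or mug; the hand never went near them at table height.

**Disagreements:**
- The first estimates of the frame's direction from the top view ranged from 86.2° to 88.7°. The wrist views gave about 87°, which I used.
- The TCP rose about 10 mm during the first approach. I lowered it before going on, and the tray showed no sign of lifting.

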